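# Stand the round-bottomed carafe up in its ring and cap it with its tumbler

### The arm

A 6-joint arm with a two-finger parallel gripper is mounted at the origin on the work surface; the furniture and walls round the work are solid. World frame = base frame: x ahead of the robot, y to its left, z up, the work surface at z = 0. Lengths are in m, angles in rad, forces in N, time in s.
With the tool pointing down it reaches from about 0.25 to 0.775 m from the base axis. Payload 4 kg.
Tool frame: the origin (TCP) lies at the very end of the fingers, on their centre line; the grasp point (between the pads) lies 19 mm behind it; z points along the fingers, y is the line along which they close (so a half turn about z gives the same grasp; the last joint's range is limited). The gripper opens to 94 mm and grips with 3 to 60 N. Pads are 16 mm wide; open, the fingers measure 119 mm over their backs; the gripper's body (75 mm by 177 mm) begins 78 mm behind the grasp point.
Start: joints at [-1.413, 0.087, 1.371, -0, 1.684, -0.103], TCP at [0.142, -0.531, 0.206] pointing down, gripper open.
Joint ranges: [-3.1, 3.1], [-0.76, 2.03], [0.27, 2.55], [-1.08, 4.22], [0.17, 2.65], [-2.57, 2.57]. Speed limits (rad/s): [2.79, 2.79, 3.14, 3.14, 3.14, 3.14].

### API

Orientations are given as [roll, pitch, yaw] about the fixed x, y, z axes, in that order (R = Rz(yaw) Ry(pitch) Rx(roll)).
In Python, from bench import robot, vision gives the robot as it stands.
- The arm moves only by the shell command python3 -m crank 'ROWS'. ROWS is JSON, a list of rows, each a list of 3 entries, a list of its own where there are three numbers: the closure, from 0 (fully open) to 1 (shut), then the shift along the tool's x, y, z in m, then the turn, a rotation vector about the tool's x, y, z in degrees. A call has 1 to 8 rows; each row shifts and turns the commanded pose from where the row before left it, along the tool's axes as they then stand; what a row does not reach is not made up. A row lasts 1/10 s, in which the tool goes at most 50 mm and 8.59 degrees, less where a joint would pass 70% of its speed; a pose out of reach is approached as far as the arm can. A call with a gripper value outside its range is refused whole. The fingers move at their own pace and stop on an object; the grip force is fixed at half the most. Time passes only in rows, so rows that do not move let the fingers close. It gives the time, the measured TCP pose, the force, the opening and the grip force at its end, in the units of the state.
- robot.get_obs(): the state, without advancing time (a new reading comes with each control period).
- vision.snapshot(name): name is "scene" or "top"; returns a dict with "color" (400x640x3 uint8, red, green, blue), "z_map" (400x640 float32, m along the optical axis (not along the pixel's ray), 0 where there is no reading), "fx", "fy", "cx", "cy" (pixels), "dist" ([k1, k2, p1, p2, k3] as OpenCV has them; the pictures are not rectified), "R" (3x3) and "t" (3): a world point X has camera coordinates R X + t. Camera axes: x right, y down, z forward; pixel columns grow to the right and rows downward; lengths in m; the calibration is good to about 2 mm. A picture is of the moment at which its call begins.
- robot.close_job(): hands the job in; it is judged then, once.
The state is a dict: "time": time; "joint_positions": joint angles; "qvel": joint speeds; "joint_torque": joint torques, N m; "tool_pos": TCP position; "ee_rot": TCP orientation; "wrist_force": force on the tool from outside, world axes, zero at the start; "wrist_torque": the same for the moment, N m; "width": finger opening in m; "finger_force": force on a finger pad.
Only numpy, scipy, OpenCV 4.12 (cv2) and the standard library are available. Lean on these libraries where they do the work, as an engineer would, in place of code of your own. Each camera call takes 0.05 s, during which the arm holds its last target. There are 200 camera calls.

### The job

The round-bottomed glass carafe has slumped over in its wooden ring stand. Nudge it back upright without letting its ball leave the ring, then cover it with its tumbler - the larger of the two upturned glasses - set gently down over the neck, not dropped. Leave the small glass where it is.

Things in the scene. Friction and masses are not known exactly. Their poses are not given: they have to be found in the camera images.
- stand: Loose display stand, 0.45 kg: a turned beech saucer 112 mm across and 12 mm high, with a smooth varnished ring of round section (22 mm thick, 98 mm over all, 54 mm clear inside) fixed on it; the ring's crown is 32 mm above the table. Origin at the middle of the underside, z up.
- stand_seat (a point): Where the middle of the carafe's ball lies when it sits in the stand's ring: on the stand's axis, 59.4 mm above the table.
- carafe: Clear glass carafe, about 0.4 kg: a ball 86 mm across, sitting in the stand's ring, with a neck 31 mm across that starts 41 mm from the ball's middle and ends in a flat lip 38 mm across, 5 mm thick. Origin at the ball's middle; z along the neck to the mouth. It starts leaning about 41 degrees, away from the robot or sideways (up to 75 degrees either side of straight away).
- carafe_mouth (a point): Middle of the lip's flat top, 112 mm from the ball's middle along the carafe's z; 171 mm above the table when upright. Pushed at the lip (about 1 N) it turns about the ball's middle in the ring; go round with the lip, up as well as in, or rubbing jams it and the ball climbs out. Friction in the ring holds it at whatever lean it is left, and pushed past upright it leans the other way.
- tumbler: Larger upturned clear glass, 0.13 kg, loose: 80 mm high, 64 mm across at the rim (down), 60 mm at its closed end (on top), wall 3 mm, inside 58 mm at the rim and 54 mm at the floor. Origin in the middle of its rim, z up. Grasp its sides from above. Over the neck, its floor rests on the carafe's lip and its rim hangs just above the ball.
- tumbler_floor (a point): Middle of the tumbler's inner floor, 72 mm above its rim; meets the carafe's mouth when the tumbler is on.
- small_glass: The smaller upturned clear glass, a bystander: 58 mm high, 44 mm across, loose. Origin in the middle of its rim on the table, z up. The tumbler and the small glass stand in front of the carafe, one to the left and one to the right; either may be on either side.
Things that resemble listed ones, but are neither listed nor needed, are in the scene too. Leave any black look-alike of the tumbler alone.

How it is judged:
By the outcome, as a careful person would: the job done as asked, in the order asked, and still so for the second after the job is handed in, with the robot touching nothing.
It also fails if it takes over 67 s, if anything falls off the work surface, if the arm or the gripper's body presses on something with over 40 N, if the wrist force passes 120 N, or if a joint passes its speed limit or range.

## Working session

There is one attempt and no reset: what is moved stays moved. The work goes in short steps, Python scripts to look and compute and a shell command to move; the robot and the scene stay as the last step left them, time stands still between calls to the robot, and variables do not carry over. Pictures are saved under pics/ and viewed, at most 10 in all, crops included, and the job is handed in when it is done.

```bash
ls; mkdir -p pics; cat > h.py <<'E'
import numpy as np, cv2
from bench import robot, vision
def snap(n):
    s=vision.snapshot(n); s['K']=np.array([[s['fx'],0,s['cx']],[0,s['fy'],s['cy']],[0,0,1.]]); s['D']=np.array(s['dist'],float)
    s['R']=np.array(s['R']); s['t']=np.array(s['t']); return s
def ray(s,uv):
    n=cv2.undistortPoints(np.array(uv,float).reshape(-1,1,2),s['K'],s['D']).reshape(-1,2)
    d=np.c_[n,np.ones(len(n))]@s['R']; return -s['R'].T@s['t'], d
def plane(s,uv,z):
    c,d=ray(s,uv); return c+d*((z-c[2])/d[:,2])[:,None]
def proj(s,X):
    return cv2.projectPoints(np.array(X,float).reshape(-1,1,3),cv2.Rodrigues(s['R'])[0],s['t'],s['K'],s['D'])[0].reshape(-1,2)
def tri(s1,p1,s2,p2):
    a,d=ray(s1,p1); b,e=ray(s2,p2); out=[]
    for u,v in zip(d,e):
        u=u/np.linalg.norm(u); v=v/np.linalg.norm(v)
        k=np.linalg.lstsq(np.c_[u,-v],b-a,rcond=None)[0]; P,Q=a+k[0]*u,b+k[1]*v
        out.append(np.r_[(P+Q)/2,np.linalg.norm(P-Q)])
    return np.array(out)
E
python3 - <<'E'
from h import *
for n in ['scene','top']:
    s=snap(n); cv2.imwrite(f'pics/{n}0.png',s['color'][...,::-1]); print(n,-s['R'].T@s['t'],s['R'][2],s['fx'])
    np.save(f'{n}0.npy',s['z_map'])
print(robot.get_obs())
E
```

```text
pics
scene [0.13489242 0.574949   0.68078913] [ 0.40899791 -0.63610134 -0.6542903 ] 432.18354963297935
top [ 0.352424   -0.00894883  0.96417719] [ 0.20235986  0.01512663 -0.9791944 ] 411.2400929370992
{'time': 0.1, 'joint_positions': array([-1.41310177e+00,  8.78584433e-02,  1.37207539e+00,  1.53024159e-05,
        1.68360547e+00, -1.03071105e-01]), 'qvel': array([ 4.24846574e-04, -9.98344872e-04, -4.20684714e-03,  1.21513907e-03,
       -1.49461659e-03,  2.19133986e-05]), 'joint_torque': array([ 1.75449222e-03, -3.41254306e+01, -3.03300977e+01,  7.18504982e-02,
        3.04224459e-02, -1.02576623e-04]), 'tool_pos': array([ 0.14174011, -0.53091641,  0.20444768]), 'ee_rot': array([-3.13965790e+00, -2.15415496e-04,  2.60767161e-01]), 'wrist_force': array([ 0.14164955, -0.88116591,  0.31618905]), 'wrist_torque': array([0.07295186, 0.02560826, 0.00115905]), 'finger_force': 0.0, 'width': 0.09409402030246819}
```

View pics/scene0.png

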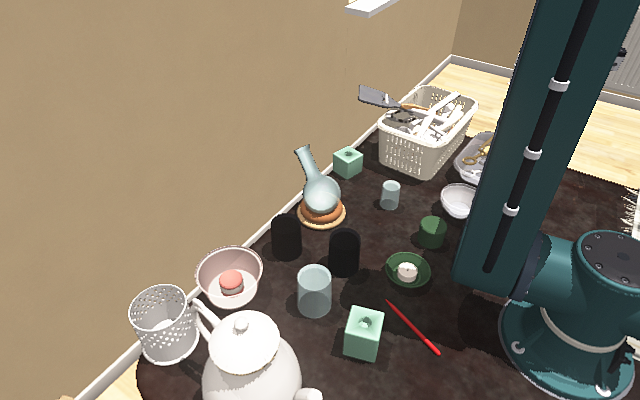

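View pics/top0.png

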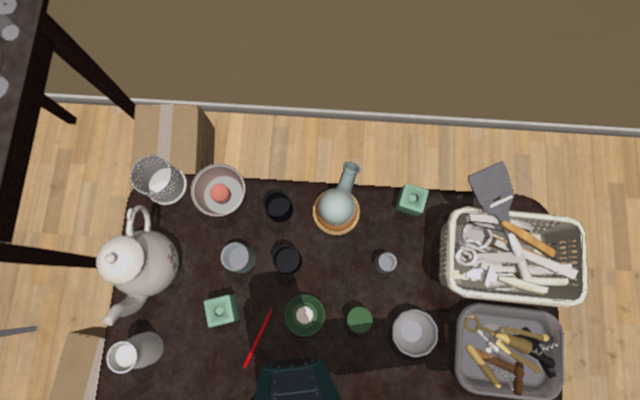

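The scene view shows the carafe with its ball at (321,195) and lip at (302,150), the tumbler at (314,290) and the small glass at (390,195). In the top view the ball is at (336,207), the lip at (351,168), the tumbler at (237,257) and the small glass at (386,262). The black look-alikes are at (278,207) and (287,260). Next I'll zoom in for precise pixels.

```bash
python3 - <<'E'
import cv2,numpy as np
S=cv2.imread('pics/scene0.png');T=cv2.imread('pics/top0.png')
def c(I,x,y,w=80,h=80):
    k=I[y:y+h,x:x+w]; k=cv2.resize(k,None,fx=4,fy=4,interpolation=cv2.INTER_CUBIC)
    for i in range(0,w,10):
        cv2.putText(k,str(x+i),(i*4,8),0,.3,(0,255,255),1); cv2.line(k,(i*4,10),(i*4,14),(0,255,255),1)
    for i in range(0,h,10): cv2.putText(k,str(y+i),(0,i*4+4),0,.3,(0,255,255),1); 
    return k
a=np.hstack([c(S,285,140,80,90)[:300],c(T,300,155,80,75),]);
a=np.vstack([a,np.hstack([c(S,285,257,80,75),c(T,205,225,80,75)])])
cv2.imwrite('pics/crop0.png',a); print(a.shape)
# depth-based check
from h import *
for n,pts in [('scene',[(321,195),(302,150),(314,272),(390,184),(314,300)]),('top',[(336,207),(351,168),(234,257),(388,262),(278,207)])]:
    s=snap(n)
    for (u,v) in pts:
        z=np.median(s['z_map'][v-1:v+2,u-1:u+2]); o,d=ray(s,[(u,v)]); print(n,u,v,z,(o+d*z)[0].round(3))
E
```

```text
(600, 640, 3)
scene 321 195 0.9143392 [ 0.513 -0.008  0.087]
scene 302 150 0.9277687 [ 0.588 -0.047  0.151]
scene 314 272 0.7631602 [0.411 0.168 0.082]
scene 390 184 0.9868734 [ 0.421 -0.155  0.061]
scene 314 300 0.75008696 [0.388 0.202 0.056]
top 336 207 0.87967914 [ 0.521 -0.034  0.1  ]
top 351 168 0.8703591 [ 0.602 -0.06   0.126]
top 234 257 0.87827885 [0.402 0.177 0.08 ]
top 388 262 0.8981535 [ 0.414 -0.155  0.057]
top 278 207 0.90203655 [0.517 0.093 0.079]
```

View pics/crop0.png

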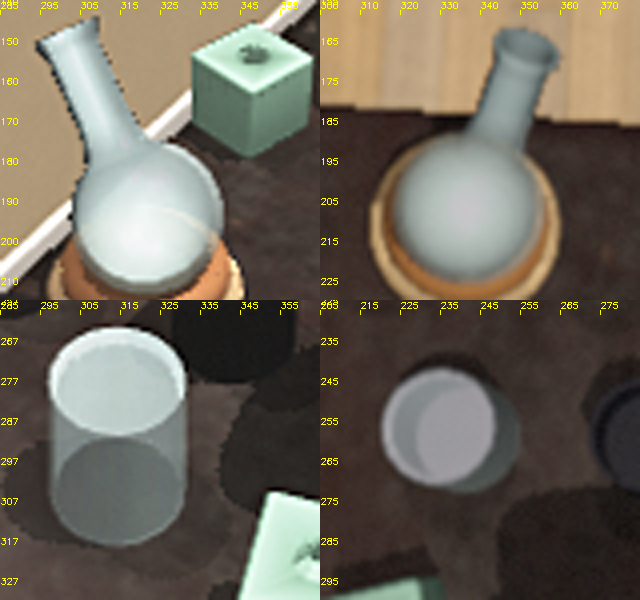

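The crops show the carafe upper left, with its lip at scene (301,149), and its lip at top view (352,167). The tumbler's closed end is centred at scene (314,271) and top (235,257). Depth reads well on the glass, so I'll fit simple shapes to the depth points.

```bash
cat >> h.py <<'E'
from scipy.optimize import least_squares
def cloud(s):
    v,u=np.mgrid[0:400,0:640]; z=s['z_map'].ravel(); o,d=ray(s,np.c_[u.ravel(),v.ravel()])
    P=o+d*z[:,None]; P[z<=0]=9; return P
def near(P,c,r): return P[np.linalg.norm(P-c,axis=1)<r]
def carafe(P,ball,mouth):
    b=np.array(ball,float); a=np.array(mouth,float)-b
    for _ in range(4):
        Q=near(P,b,.047); an=a/np.linalg.norm(a)
        Q=Q[(np.linalg.norm(Q-b,axis=1)>.038)&((Q-b)@an<.033)&(Q[:,2]>.042)]
        b=least_squares(lambda c:np.linalg.norm(Q-c,axis=1)-.043,b,loss='soft_l1',f_scale=.001).x
    for _ in range(4):
        an=a/np.linalg.norm(a); t=(P-b)@an; r=np.linalg.norm(P-b-t[:,None]*an,axis=1)
        N=P[(t>.05)&(t<.103)&(r<.021)]
        def f(x):
            x=x/np.linalg.norm(x); t=(N-b)@x; return np.linalg.norm(N-b-t[:,None]*x,axis=1)-.0155
        a=least_squares(f,an,loss='soft_l1',f_scale=.001).x
    a/=np.linalg.norm(a)
    return b,a,len(Q),len(N),b+.112*a
def disc(P,c,z,r):
    Q=P[(abs(P[:,2]-z)<.006)&(np.linalg.norm(P[:,:2]-c[:2],axis=1)<r)]
    (x,y),R=cv2.minEnclosingCircle(Q[:,:2].astype(np.float32)); return x,y,R,np.median(Q[:,2])
E
cat > m.py <<'E'
from h import *
import sys
m0=eval(sys.argv[1]) if len(sys.argv)>1 else (.595,-.055,.14); b0=eval(sys.argv[2]) if len(sys.argv)>2 else (.517,-.028,.06)
C={n:cloud(snap(n)) for n in('scene','top')}
C['both']=np.vstack([C['scene'],C['top']])
for n,P in C.items():
    b,a,q,k,m=carafe(P,b0,m0)
    print(n,'ball',b.round(4),'axis',a.round(3),q,k,'mouth',m.round(4),'lean',np.degrees(np.arccos(a[2])).round(1),'az',np.degrees(np.arctan2(a[1],a[0])).round(1))
    Q=P[(abs(P[:,2]-.012)<.004)&(np.linalg.norm(P[:,:2]-b[:2],axis=1)<.07)]
    if len(Q)>30: print(' saucer', np.array(cv2.minEnclosingCircle(Q[:,:2].astype(np.float32))[0]).round(4),len(Q))
    print(' tumbler',np.round(disc(P,(.405,.175),.08,.045),4),' small',np.round(disc(P,(.417,-.155),.058,.035),4))
E
python3 m.py
python3 - <<'E'
from h import *
P=cloud(snap('top'))
# obstacle heights on 3cm grid
Q=P[(P[:,0]>.3)&(P[:,0]<.75)&(abs(P[:,1])<.35)]
for x in np.arange(.3,.75,.03):
    print(f'{x:.2f}',*[ (lambda k:f'{int(1000*k.max()):4d}' if len(k) else '   .')(Q[(abs(Q[:,0]-x)<.015)&(abs(Q[:,1]-y)<.015)][:,2]) for y in np.arange(.3,-.31,-.03)])
E
```

```text
scene ball [ 0.5312 -0.0374  0.0615] axis [ 0.624 -0.201  0.755] 1079 350 mouth [ 0.6011 -0.0599  0.1461] lean 40.9 az -17.9
 saucer [ 0.5296 -0.0351] 343
 tumbler [0.4054 0.1765 0.0309 0.0817]  small [ 0.417  -0.1535  0.0215  0.0599]
top ball [ 0.529  -0.0364  0.0586] axis [ 0.622 -0.206  0.755] 884 331 mouth [ 0.5986 -0.0595  0.1431] lean 41.0 az -18.3
 saucer [ 0.5286 -0.0363] 279
 tumbler [0.4034 0.1766 0.0304 0.0796]  small [ 0.4142 -0.1533  0.0201  0.0572]
both ball [ 0.5304 -0.0369  0.06  ] axis [ 0.62  -0.204  0.758] 1997 688 mouth [ 0.5998 -0.0597  0.1448] lean 40.8 az -18.2
 saucer [ 0.5294 -0.0358] 622
 tumbler [0.4047 0.1763 0.0313 0.0809]  small [ 0.4159 -0.1536  0.0216  0.0582]
0.30    4    2   71   73   72    3    3    3   25   21   25   24   44   50   51    1   49   51   52    1   41
0.33   70    3    3   69   71    4    4    3   25   25   26    3    3   38    2    4    2   41   39    3    3
0.36  106    4    4    4   82    4    3    3    5    4    3    3    4    5    3    3    5    4    4  122  122
0.39  105    3    3   82   83   83    3   82   83   81    3    3    3
[... 660 characters left out ...]
   12    2    3   58   57   59    3  161
0.60   57   60   58   60   58    4    3    3    1    2    2  150  155  146    1    0   56   57   52    0  163
0.63    .    .    .    .    .    .    .    .    .    .    .    .    .    .    .    .    .    .    .    .    .
0.66    .    .    .    .    .    .    .    .    .    .    .    .    .    .    .    .    .    .    .    .    .
0.69    .    .    .    .    .    .    .    .    .    .    .    .    .    .    .    .    .    .    .    .    .
0.72    .    .    .    .    .    .    .    .    .    .    .    .    .    .    .    .    .    .    .    .    .
0.75    .    .    .    .    .    .    .    .    .    .    .    .    .    .    .    .    .    .    .    .    .
```

```bash
cat >> h.py <<'E'
from scipy.spatial.transform import Rotation as Rn
def rel(target,yaw,tilt=None):
    "shift in tool axes and turn (deg rotvec) from current measured pose to target pos, tool down at yaw"
    o=robot.get_obs(); R=Rn.from_euler('xyz',o['ee_rot']); T=Rn.from_euler('xyz',[np.pi,0,yaw])
    print('pos',np.round(o['tool_pos'],4),'rot',np.round(o['ee_rot'],3),'q',np.round(o['joint_positions'],2),'F',np.round(o['wrist_force'],2),'t',round(o['time'],2))
    print('shift',np.round(R.inv().apply(np.array(target)-o['tool_pos']),4),'turn',np.round((R.inv()*T).as_rotvec(degrees=True),2))
E
python3 - <<'E'
from h import *
P=np.vstack([cloud(snap(n)) for n in('scene','top')])
Q=P[(P[:,0]>.62)&(P[:,0]<2)&(abs(P[:,1])<.4)&(P[:,2]>.02)]
print(len(Q),np.percentile(Q,[0,1,50],axis=0).round(3)) if len(Q) else 0
h=np.array([np.cos(np.radians(-18.2)),np.sin(np.radians(-18.2))]); b=np.array([.5295,-.0365])
for s in(.115,.096): print(b+s*h)
rel([*(b+.115*h),.30],np.radians(-18.2))
E
```

```text
35599 [[ 0.62  -0.4    0.02 ]
 [ 1.096 -0.383  0.023]
 [ 1.101  0.073  0.205]]
[ 0.63874679 -0.07241852]
[ 0.62069732 -0.06648415]
pos [ 0.1418 -0.5314  0.2054] rot [-3.142  0.     0.261] q [-1.41  0.09  1.37 -0.    1.68 -0.1 ] F [ 0.32 -0.77  0.08] t 0.45
shift [ 0.5985 -0.3153 -0.0946] turn [-0.    0.   33.14]
```

```bash
python3 -m crank '[[0.79,[0,0,-0.0237],[0,0,8.285]],[0.79,[0,0,-0.0237],[0,0,8.285]],[0.79,[0,0,-0.0237],[0,0,8.285]],[0.79,[0,0,-0.0237],[0,0,8.285]],[0.79,[0.0235,-0.0422,0],[0,0,0]],[0.79,[0.0235,-0.0422,0],[0,0,0]],[0.79,[0.0235,-0.0422,0],[0,0,0]],[0.79,[0.0235,-0.0422,0],[0,0,0]]]'
python3 -m crank '[[0.79,[0.0235,-0.0422,0],[0,0,0]],[0.79,[0.0235,-0.0422,0],[0,0,0]],[0.79,[0.0235,-0.0422,0],[0,0,0]],[0.79,[0.0235,-0.0422,0],[0,0,0]],[0.79,[0.0235,-0.0422,0],[0,0,0]],[0.79,[0.0235,-0.0422,0],[0,0,0]],[0.79,[0.0235,-0.0422,0],[0,0,0]],[0.79,[0.0235,-0.0422,0],[0,0,0]]]'
python3 -m crank '[[0.79,[0.0235,-0.0422,0],[0,0,0]],[0.79,[0.0235,-0.0422,0],[0,0,0]],[0.79,[0,0,0],[0,0,0]],[0.79,[0,0,0],[0,0,0]]]'
python3 -c "
from h import *
rel([.6387,-.0724,.1115],np.radians(-18.2))"
```

```text
time: 1.25
tool_pos: [0.2848, -0.3991, 0.3005]
ee_rot: [3.141, -0.001, -0.319]
wrist_force: [1.1, -1.0, 0.0]
width: 0.0336
finger_force: 0.0
time: 2.05
tool_pos: [0.5691, -0.1367, 0.3005]
ee_rot: [3.141, -0.001, -0.317]
wrist_force: [-0.7, -0.2, 0.0]
width: 0.0197
finger_force: 0.0
time: 2.45
tool_pos: [0.6392, -0.0721, 0.2989]
ee_rot: [3.141, 0.002, -0.316]
wrist_force: [0.0, -0.5, 0.8]
width: 0.0194
finger_force: 0.0
pos [ 0.6392 -0.0721  0.2989] rot [ 3.141e+00  2.000e-03 -3.160e-01] q [-0.2   0.31  0.93 -0.    1.91  1.69] F [ 0.01 -0.49  0.77] t 2.45
shift [0.     0.0003 0.1874] turn [0.05 0.13 0.11]
```

```bash
python3 -m crank '[[0.79,[0,0,0.045],[0,0,0]],[0.79,[0,0,0.045],[0,0,0]],[0.79,[0,0,0.045],[0,0,0]],[0.79,[0,0,0.035],[0,0,0]],[0.79,[0,0,0.0174],[0,0,0]],[0.79,[-0.006,0,0],[0,0,0]],[0.79,[-0.008,0,0],[0,0,0]],[0.79,[0,0,0],[0,0,0]]]'
python3 - <<'E'
from h import *
o=[]
for n,(x,y) in [('scene',(260,90)),('top',(280,110))]:
    s=snap(n); o.append(cv2.resize(s['color'][y:y+150,x:x+130,::-1],None,fx=3,fy=3,interpolation=cv2.INTER_CUBIC))
cv2.imwrite('pics/push0.png',np.hstack(o))
rel([.6387,-.0724,.1115],np.radians(-18.2))
E
```

```text
time: 3.25
tool_pos: [0.6256, -0.069, 0.1159]
ee_rot: [-3.141, -0.004, -0.318]
wrist_force: [-0.1, -0.2, -0.5]
width: 0.0197
finger_force: 0.0
pos [ 0.6265 -0.069   0.1158] rot [-3.141 -0.005 -0.318] q [-0.2   0.29  1.31 -0.    1.54  1.69] F [-0.48  0.46  0.4 ] t 3.35
shift [ 0.0127 -0.0006  0.0043] turn [-0.02 -0.28 -0.01]
```

View pics/push0.png

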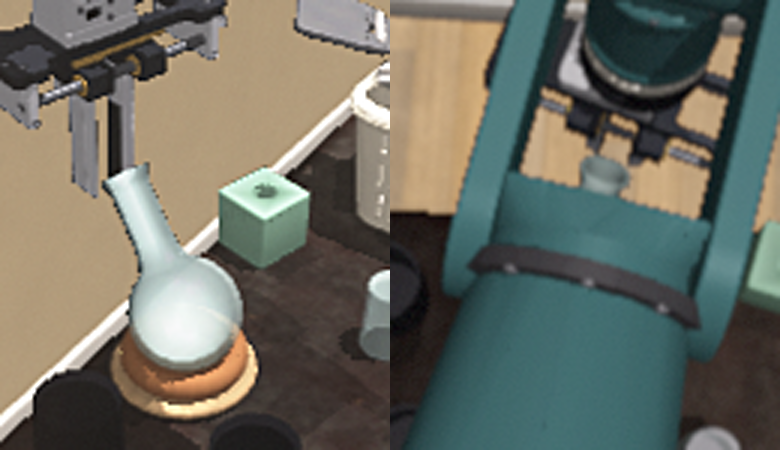

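The fingers stand just beyond the lip. In the scene crop the lip is at (125,175) with a finger on each side, and the top crop shows the lip at (605,175) centred in the gap. I'll start the push along the arc.

```bash
python3 -m crank '[[0.79,[-0.005,0,0],[0,0,0]],[0.79,[-0.004,0,-0.001],[0,0,0]],[0.79,[-0.004,0,-0.0046],[0,0,0]],[0.79,[-0.004,0,-0.0042],[0,0,0]],[0.79,[-0.0043,0,-0.0041],[0,0,0]],[0.79,[-0.0046,0,-0.0038],[0,0,0]],[0.79,[0,0,0],[0,0,0]]]'
cat > c.py <<'E'
from h import *
import sys
th=np.radians(float(sys.argv[1])); b0=np.array([.5295,-.0365,.0594])
P=cloud(snap('scene')); h=np.array([np.cos(-.318)*np.sin(th),np.sin(-.318)*np.sin(th),np.cos(th)])
b,a,q,k,m=carafe(P,b0,b0+.112*h); print('ball',b.round(4),'axis',a.round(3),q,k,'lean',np.degrees(np.arccos(a[2])).round(1),'az',np.degrees(np.arctan2(a[1],a[0])).round(1))
o=robot.get_obs(); print(o['tool_pos'].round(4),'s',((o['tool_pos'][:2]-b0[:2])@[.95,-.312]).round(4),o['wrist_force'].round(2))
Q=P[(abs(P[:,2]-.0135)<.004)&(np.linalg.norm(P[:,:2]-b[:2],axis=1)<.07)]
print('saucer',cv2.minEnclosingCircle(Q[:,:2].astype(np.float32))[0])
E
python3 c.py 30
```

```text
time: 4.05
tool_pos: [0.601, -0.0603, 0.1318]
ee_rot: [-3.141, -0.002, -0.317]
wrist_force: [3.3, -1.2, 2.9]
width: 0.0199
finger_force: 1.6
ball [ 0.526  -0.0357  0.066 ] axis [ 0.49  -0.157  0.857] 1033 358 lean 31.0 az -17.8
[ 0.6012 -0.0605  0.1314] s 0.0756 [ 4.2  -0.71  2.6 ]
saucer (0.5285227298736572, -0.0348903052508831)
```

The ball has ridden up the ring, about 5 mm in and 4 mm up, so I'll back off, let it settle, and push along the tangent with a tilted tool.

```bash
python3 -m crank '[[0.79,[0.004,0,-0.002],[0,0,0]],[0.79,[0.008,0,0],[0,0,0]],[0.79,[0.010,0,0],[0,0,0]],[0.79,[0,0,0],[0,-8,0]],[0.79,[0,0,0],[0,-8,0]],[0.79,[0,0,0],[0,-8,0]],[0.79,[0,0,0],[0,-6,0]],[0.79,[0,0,0],[0,0,0]]]'
python3 c.py 32
```

```text
time: 4.9
tool_pos: [0.6222, -0.0683, 0.1241]
ee_rot: [3.14, 0.536, -0.32]
wrist_force: [-1.0, -0.1, -1.5]
width: 0.0196
finger_force: 0.0
ball [ 0.5313 -0.0374  0.0615] axis [ 0.464 -0.153  0.873] 1015 352 lean 29.2 az -18.3
[ 0.6219 -0.0678  0.1269] s 0.0976 [ 0.2  -0.37  0.82]
saucer (0.5295087695121765, -0.03518150746822357)
```

```bash
python3 -m crank '[[0.79,[0,0,0.013],[0,0,0]],[0.79,[-0.011,0,0],[0,0,0]],[0.79,[-0.011,0,0],[0,0,0]],[0.79,[-0.003,0,0],[0,0,0]],[0.79,[-0.003,0,0],[0,0,0]],[0.79,[-0.0048,0,-0.0015],[0,3,0]],[0.79,[-0.0048,0,-0.0015],[0,3,0]],[0.79,[0,0,0],[0,0,0]]]'
python3 c.py 25
```

```text
time: 5.75
tool_pos: [0.5857, -0.0552, 0.1455]
ee_rot: [-3.141, 0.414, -0.317]
wrist_force: [0.2, 0.3, -0.1]
width: 0.0194
finger_force: 0.0
ball [ 0.5312 -0.0375  0.0615] axis [ 0.329 -0.105  0.939] 978 346 lean 20.2 az -17.7
[ 0.5858 -0.0553  0.1445] s 0.0594 [-0.02 -0.13 -0.71]
saucer (0.5294686555862427, -0.0349021777510643)
```

```bash
python3 -m crank '[[0.79,[-0.0052,0,-0.0014],[0,3,0]],[0.79,[-0.0052,0,-0.0014],[0,3,0]],[0.79,[-0.0052,0,-0.0014],[0,3,0]],[0.79,[-0.0052,0,-0.0014],[0,3,0]],[0.79,[0,0,0],[0,0,0]]]'
python3 c.py 9
```

```text
time: 6.3
tool_pos: [0.5686, -0.0497, 0.156]
ee_rot: [-3.141, 0.209, -0.317]
wrist_force: [0.2, -0.5, 0.2]
width: 0.0198
finger_force: 0.0
ball [ 0.5312 -0.0374  0.0614] axis [ 0.141 -0.046  0.989] 876 338 lean 8.5 az -18.0
[ 0.569  -0.0499  0.1554] s 0.0417 [ 0.2   0.42 -0.58]
saucer (0.5298096537590027, -0.03545574098825455)
```

```bash
python3 -m crank '[[0.79,[-0.0052,0,-0.0014],[0,3,0]],[0.79,[-0.0052,0,-0.0014],[0,3,0]],[0.79,[-0.0035,0,-0.0009],[0,2,0]],[0.79,[0,0,0],[0,0,0]]]'
python3 c.py 1
```

```text
time: 6.75
tool_pos: [0.5565, -0.0458, 0.1607]
ee_rot: [3.142, 0.071, -0.318]
wrist_force: [-0.6, -0.0, -0.2]
width: 0.0195
finger_force: 0.0
ball [ 0.5313 -0.0375  0.0613] axis [ 0.019 -0.004  1.   ] 839 339 lean 1.1 az -10.6
[ 0.5569 -0.046   0.1604] s 0.029 [-0.42  0.37  0.25]
saucer (0.5293647646903992, -0.03565865755081177)
```

Upright to about 1°, with the ball still seated. Retreat outward, then up.

```bash
python3 -m crank '[[0.79,[0.01,0,0],[0,0,0]],[0.79,[0.02,0,0],[0,4,0]],[0.79,[0.01,0,-0.02],[0,0,0]],[0.4,[0,0,-0.045],[0,0,0]],[0,[0,0,-0.045],[0,0,0]],[0,[0,0,-0.045],[0,0,0]],[0,[-0.001,0.03,0],[0,0,0]],[0,[0,0,0],[0,0,0]]]'
python3 c.py 1
python3 -c "
from h import *
rel([.4040,.1765,.30],np.radians(-18.2))"
```

```text
time: 7.6
tool_pos: [0.5857, -0.0895, 0.3153]
ee_rot: [3.14, -0.003, -0.321]
wrist_force: [0.6, 0.3, -1.0]
width: 0.0563
finger_force: 0.0
ball [ 0.5312 -0.0374  0.0611] axis [ 0.018 -0.004  1.   ] 832 338 lean 1.1 az -13.5
[ 0.5854 -0.0881  0.3134] s 0.0692 [-0.13 -0.68 -1.02]
saucer (0.5295485258102417, -0.03482237085700035)
pos [ 0.5854 -0.0881  0.3134] rot [ 3.142  0.    -0.32 ] q [-0.25  0.19  1.04 -0.    1.91  1.65] F [-0.13 -0.68 -1.02] t 7.65
shift [-0.2554 -0.1941  0.0134] turn [ 0.    0.01 -0.14]
```

```bash
python3 -m crank '[[0,[0,0,0],[0,0,-7.5]],[0,[0,0,0],[0,0,-7.5]],[0,[0,0,0],[0,0,-7.5]],[0,[0,0,0],[0,0,-7.3]]]'
python3 -m crank '[[0,[-0.0179,-0.0422,0],[0,0,0]],[0,[-0.0179,-0.0422,0],[0,0,0]],[0,[-0.0179,-0.0422,0],[0,0,0]],[0,[-0.0179,-0.0422,0],[0,0,0]],[0,[-0.0179,-0.0422,0],[0,0,0]],[0,[-0.0179,-0.0422,0],[0,0,0]],[0,[-0.0179,-0.0422,0],[0,0,0]],[0,[0,0,0],[0,0,0]]]'
python3 m.py '(.53,-.0365,.171)' | grep -v small
python3 -c "
from h import *
rel([.4038,.1766,.10],.2)"
```

```text
time: 8.05
tool_pos: [0.5848, -0.086, 0.3112]
ee_rot: [-3.139, 0.004, 0.208]
wrist_force: [0.1, 0.5, 0.4]
width: 0.0924
finger_force: 0.0
time: 8.85
tool_pos: [0.3996, 0.1818, 0.3128]
ee_rot: [-3.139, 0.003, 0.211]
wrist_force: [0.6, -0.6, -0.0]
width: 0.0941
finger_force: 0.0
scene ball [ 0.5311 -0.0374  0.0614] axis [ 0.021 -0.004  1.   ] 821 329 mouth [ 0.5335 -0.0378  0.1734] lean 1.2 az -10.9
 saucer [ 0.5293 -0.0346] 329
top ball [ 0.529  -0.0363  0.0583] axis [-0.005 -0.01   1.   ] 611 147 mouth [ 0.5285 -0.0375  0.1703] lean 0.7 az -115.9
 saucer [ 0.5287 -0.0364] 262
both ball [ 0.5301 -0.0369  0.0596] axis [ 0.017 -0.011  1.   ] 1423 475 mouth [ 0.5321 -0.0381  0.1716] lean 1.2 az -31.4
 saucer [ 0.5291 -0.0353] 591
pos [0.402  0.1786 0.3125] rot [3.141e+00 2.000e-03 2.050e-01] q [ 0.29 -0.15  1.39 -0.    1.9   1.65] F [ 0.15 -1.3  -0.31] t 8.95
shift [0.0018 0.0022 0.2125] turn [0.03 0.12 0.31]
```

```bash
python3 -m crank '[[0,[0.0018,0.0022,0.045],[0,0,0]],[0,[0,0,0.045],[0,0,0]],[0,[0,0,0.045],[0,0,0]],[0,[0,0,0.045],[0,0,0]],[0,[0,0,0.03],[0,0,0]],[0,[0,0,0],[0,0,0]],[0,[0,0,0],[0,0,0]]]'
python3 -c "
from h import *
rel([.4038,.1766,.031],.2)"
```

```text
time: 9.65
tool_pos: [0.405, 0.1749, 0.1033]
ee_rot: [3.141, 0.002, 0.201]
wrist_force: [0.6, -0.9, 1.8]
width: 0.0939
finger_force: 0.0
pos [0.405  0.1749 0.1033] rot [3.141e+00 2.000e-03 2.010e-01] q [ 0.28 -0.11  1.77 -0.    1.48  1.65] F [ 0.62 -0.94  1.75] t 9.65
shift [-0.0007 -0.0019  0.0723] turn [0.02 0.1  0.03]
```

```bash
python3 -m crank '[[0,[-0.0007,-0.0019,0.025],[0,0,0]],[0,[0,0,0.025],[0,0,0]],[0,[0,0,0.022],[0,0,0]],[0,[0,0,0],[0,0,0]],[0.15,[0,0,0],[0,0,0]],[0.22,[0,0,0],[0,0,0]],[0.26,[0,0,0],[0,0,0]],[0.28,[0,0,0],[0,0,0]]]'
python3 -m crank '[[0.32,[0,0,0],[0,0,0]],[0.36,[0,0,0],[0,0,0]],[0.4,[0,0,0],[0,0,0]],[0.45,[0,0,0],[0,0,0]],[0.45,[0,0,0],[0,0,0]]]'
python3 -c "
from h import *
rel([.4038,.1766,.031],.2)"
```

```text
time: 10.45
tool_pos: [0.4043, 0.1778, 0.0328]
ee_rot: [-3.141, -0.002, 0.202]
wrist_force: [-0.2, 0.6, 1.0]
width: 0.0682
finger_force: 0.0
time: 10.95
tool_pos: [0.404, 0.177, 0.0322]
ee_rot: [3.14, -0.001, 0.203]
wrist_force: [1.1, -4.3, 5.5]
width: 0.0616
finger_force: 30.0
pos [0.404  0.177  0.0322] rot [ 3.14e+00 -1.00e-03  2.03e-01] q [ 0.29 -0.05  1.87 -0.    1.33  1.65] F [ 1.07 -4.3   5.52] t 10.95
shift [-0.0003  0.0003  0.0012] turn [ 0.09 -0.07  0.15]
```

```bash
python3 -m crank '[[0.45,[0,0,-0.01],[0,0,0]],[0.45,[0,0,-0.03],[0,0,0]],[0.45,[0,0,-0.04],[0,0,0]],[0.45,[0,0,-0.04],[0,0,0]],[0.45,[0,0,-0.04],[0,0,0]],[0.45,[0,0,-0.04],[0,0,0]],[0.45,[0,0,0],[0,0,0]]]'
python3 -m crank '[[0.45,[0.006,0.0195,0],[0,0,0]],[0.45,[0.0133,0.0391,0],[0,0,0]],[0.45,[0.0133,0.0391,0],[0,0,0]],[0.45,[0.0133,0.0391,0],[0,0,0]],[0.45,[0.0133,0.0391,0],[0,0,0]],[0.45,[0.0133,0.0391,0],[0,0,0]],[0.45,[0.0073,0.0195,0],[0,0,0]],[0.45,[0,0,0],[0,0,0]]]'
python3 - <<'E'
from h import *
o=[]
for n,(x,y) in [('scene',(250,60)),('top',(270,110))]:
    s=snap(n); o.append(cv2.resize(s['color'][y:y+180,x:x+130,::-1],None,fx=3,fy=3,interpolation=cv2.INTER_CUBIC))
    P=cloud(s)
    if n=='scene': np.save('P.npy',P)
cv2.imwrite('pics/above.png',np.hstack(o))
rel([.5296,-.0366,.18],.2)
E
```

```text
time: 11.65
tool_pos: [0.4056, 0.1791, 0.238]
ee_rot: [-3.139, -0.012, 0.203]
wrist_force: [-0.2, -1.0, -2.2]
width: 0.0613
finger_force: 30.0
time: 12.45
tool_pos: [0.5288, -0.0378, 0.2288]
ee_rot: [-3.139, 0.004, 0.199]
wrist_force: [-0.1, -0.2, -0.9]
width: 0.0614
finger_force: 30.0
pos [ 0.5279 -0.0354  0.2299] rot [-3.139e+00  3.000e-03  2.020e-01] q [-0.18  0.04  1.37  0.    1.73  1.19] F [-0.39 -0.67 -1.42] t 12.55
shift [0.0016 0.0016 0.0499] turn [-0.15  0.16  0.13]
```

View pics/above.png

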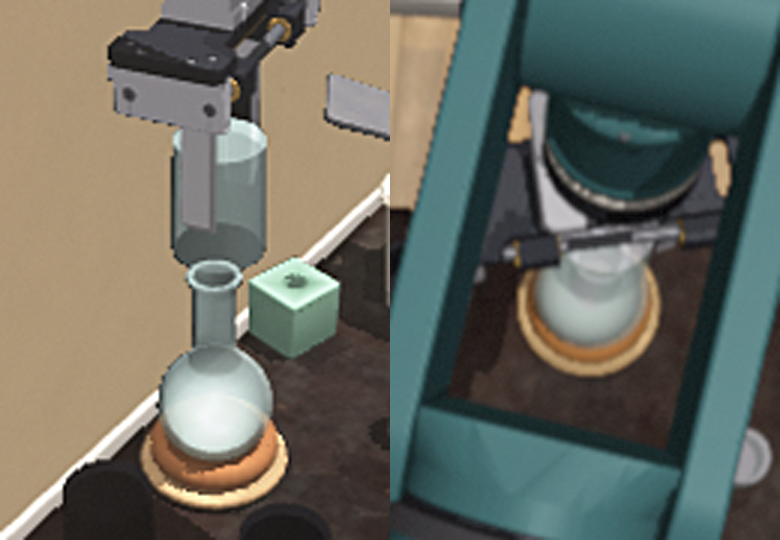

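The tumbler hangs upright just above the mouth: in the scene crop the tumbler is at (220,190) and the mouth at (215,272). I'll check the sideways offset from the depth points before lowering.

```bash
python3 - <<'E'
from h import *
P=np.load('P.npy'); b0=(.5295,-.0365,.0594)
b,a,q,k,m=carafe(P,b0,(.53,-.037,.171)); print(b.round(4),a.round(3),m.round(4),k)
Q=P[(np.linalg.norm(P[:,:2]-[.53,-.037],axis=1)<.042)&(P[:,2]>.2)&(P[:,2]<.225)]
f=lambda c:np.linalg.norm(Q[:,:2]-c,axis=1)-(.032-.002*(Q[:,2]-.197)/.08)
r=least_squares(f,[.53,-.037],loss='soft_l1',f_scale=.001); print(len(Q),r.x.round(4),np.abs(r.fun).mean())
rel([.5296,-.0366,.15],.2)
E
```

```text
[ 0.5311 -0.0374  0.0613] [ 0.022 -0.004  1.   ] [ 0.5336 -0.0378  0.1733] 342
350 [ 0.5303 -0.0376] 0.0008169790545840016
pos [ 0.5279 -0.0354  0.2299] rot [-3.139e+00  3.000e-03  2.020e-01] q [-0.18  0.04  1.37  0.    1.73  1.19] F [-0.39 -0.67 -1.42] t 12.55
shift [0.0017 0.0017 0.0799] turn [-0.15  0.16  0.13]
```

```bash
python3 -m crank '[[0.45,[0.0025,0.0006,0.015],[0,0,0]],[0.45,[0,0,0.018],[0,0,0]],[0.45,[0,0,0.018],[0,0,0]],[0.45,[0,0,0.018],[0,0,0]],[0.45,[0,0,0.012],[0,0,0]],[0.45,[0,0,0],[0,0,0]],[0.45,[0,0,0],[0,0,0]]]'
python3 c.py 1
```

```text
time: 13.25
tool_pos: [0.5311, -0.0356, 0.1506]
ee_rot: [-3.141, -0.0, 0.203]
wrist_force: [-0.2, -0.3, -1.3]
width: 0.0615
finger_force: 30.0
ball [ 0.5313 -0.0375  0.0615] axis [ 0.017 -0.005  1.   ] 842 0 lean 1.0 az -18.2
[ 0.5316 -0.0359  0.1513] s 0.0018 [-1.49  0.45 -0.8 ]
saucer (0.5292626619338989, -0.03520680591464043)
```

```bash
python3 -m crank '[[0.45,[0,0,0.007],[0,0,0]],[0.45,[0,0,0.005],[0,0,0]],[0.45,[0,0,0],[0,0,0]],[0.45,[0,0,0],[0,0,0]]]'; for i in 1; do python3 -m crank '[[0.45,[0,0,0.002],[0,0,0]],[0.45,[0,0,0],[0,0,0]]]'; python3 -m crank '[[0.45,[0,0,0.002],[0,0,0]],[0.45,[0,0,0],[0,0,0]]]'; done
```

```text
time: 13.7
tool_pos: [0.5312, -0.0363, 0.1384]
ee_rot: [-3.142, 0.0, 0.202]
wrist_force: [0.5, -0.3, -0.9]
width: 0.0609
finger_force: 30.0
time: 13.9
tool_pos: [0.5312, -0.0363, 0.1364]
ee_rot: [3.142, 0.0, 0.202]
wrist_force: [-0.3, 2.0, -1.2]
width: 0.0612
finger_force: 30.0
time: 14.1
tool_pos: [0.5311, -0.0362, 0.1343]
ee_rot: [-3.142, 0.0, 0.203]
wrist_force: [-0.3, -0.1, -0.9]
width: 0.0615
finger_force: 30.0
```

```bash
python3 -m crank '[[0.45,[0,0,0.001],[0,0,0]],[0.45,[0,0,0],[0,0,0]]]'; python3 -m crank '[[0.45,[0,0,0.001],[0,0,0]],[0.45,[0,0,0],[0,0,0]]]';python3 -m crank '[[0.45,[0,0,0.0007],[0,0,0]],[0.45,[0,0,0],[0,0,0]]]'; python3 c.py 1
```

```text
time: 14.3
tool_pos: [0.5312, -0.0362, 0.1334]
ee_rot: [3.142, 0.0, 0.203]
wrist_force: [-0.0, -0.8, -2.1]
width: 0.0613
finger_force: 30.0
time: 14.5
tool_pos: [0.5312, -0.0362, 0.1324]
ee_rot: [-3.142, 0.0, 0.202]
wrist_force: [-0.4, 0.9, -1.6]
width: 0.0613
finger_force: 30.0
time: 14.7
tool_pos: [0.5313, -0.0363, 0.1321]
ee_rot: [3.141, -0.0, 0.202]
wrist_force: [-0.2, -0.5, -1.0]
width: 0.0613
finger_force: 30.0
ball [ 0.5312 -0.0375  0.0614] axis [ 0.017 -0.005  1.   ] 817 0 lean 1.0 az -18.2
[ 0.5313 -0.0362  0.1321] s 0.0017 [-0.19 -0.7  -0.3 ]
saucer (0.5296045541763306, -0.035322558134794235)
```

```bash
for i in 1; do python3 -m crank '[[0.45,[0,0,0.0006],[0,0,0]],[0.45,[0,0,0],[0,0,0]]]'; python3 -m crank '[[0.45,[0,0,0.0006],[0,0,0]],[0.45,[0,0,0],[0,0,0]]]'; python3 -m crank '[[0.45,[0,0,0],[0,0,0]]]'; done | grep -E 'pos|wrist'
```

```text
tool_pos: [0.5315, -0.0362, 0.1321]
wrist_force: [-1.7, 0.7, 2.0]
tool_pos: [0.5316, -0.0363, 0.132]
wrist_force: [-2.7, -0.0, 5.5]
tool_pos: [0.5316, -0.0363, 0.132]
wrist_force: [-2.5, -0.3, 5.3]
```

Contact is felt, with Fz up by about 6 N. I'll ease off a touch and open slowly.

```bash
python3 -m crank '[[0.45,[0,0,-0.0008],[0,0,0]],[0.45,[0,0,0],[0,0,0]]]' | grep -E 'pos|wrist'; python3 -m crank '[[0.35,[0,0,0],[0,0,0]],[0.34,[0,0,0],[0,0,0]],[0.33,[0,0,0],[0,0,0]],[0.31,[0,0,0],[0,0,0]],[0.28,[0,0,0],[0,0,0]],[0.24,[0,0,0],[0,0,0]],[0.2,[0,0,0],[0,0,0]]]'
python3 - <<'E'
from h import *
s=snap('scene'); cv2.imwrite('pics/rel.png',cv2.resize(s['color'][60:240,240:400,::-1],None,fx=3,fy=3,interpolation=cv2.INTER_CUBIC))
E
```

```text
tool_pos: [0.5314, -0.0362, 0.132]
wrist_force: [-1.2, 0.3, 4.2]
time: 16.15
tool_pos: [0.5312, -0.0362, 0.1311]
ee_rot: [-3.142, 0.0, 0.202]
wrist_force: [0.7, 0.6, 0.6]
width: 0.0745
finger_force: 0.0
```

View pics/rel.png

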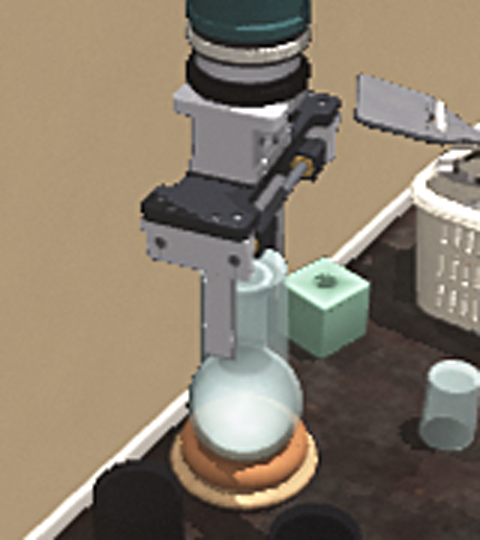

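The tumbler sits upright over the neck at about (262,310), with the ball still in the ring at (245,405). Next I'll open fully and rise straight up.

```bash
python3 -m crank '[[0.1,[0,0,0],[0,0,0]],[0.05,[0,0,0],[0,0,0]],[0.05,[0,0,-0.01],[0,0,0]],[0.05,[0,0,-0.02],[0,0,0]],[0.05,[0,0,-0.03],[0,0,0]],[0.05,[0,0,-0.04],[0,0,0]],[0.05,[0,0,-0.04],[0,0,0]],[0.05,[0,0,-0.04],[0,0,0]]]'
python3 -m crank '[[0.05,[-0.04,0.03,0],[0,0,0]],[0.05,[-0.04,0.03,0],[0,0,0]],[0.05,[-0.04,0.03,0],[0,0,0]],[0.05,[0,0,0],[0,0,0]],[0.05,[0,0,0],[0,0,0]]]'
python3 - <<'E'
from h import *
s=snap('scene'); cv2.imwrite('pics/fin.png',cv2.resize(s['color'][100:240,260:420,::-1],None,fx=4,fy=4,interpolation=cv2.INTER_CUBIC))
P=cloud(s); b,a,q,k,m=carafe(P,(.5295,-.0365,.0594),(.53,-.037,.171)); print(b.round(4))
Q=P[(np.linalg.norm(P[:,:2]-[.532,-.037],axis=1)<.042)&(P[:,2]>.108)&(P[:,2]<.17)]
def f(x):
    c=np.array([x[0],x[1]])+np.outer(Q[:,2]-.1,x[2:]); return np.linalg.norm(Q[:,:2]-c,axis=1)-(.032-.002*(Q[:,2]-.1)/.08)
r=least_squares(f,[.532,-.037,0,0],loss='soft_l1',f_scale=.001); print(len(Q),r.x.round(4),np.abs(r.fun).mean())
print('small',np.round(disc(P,(.417,-.155),.058,.035),4),'top',disc(P,(.533,-.037),.181,.045),robot.get_obs()['wrist_force'])
E
```

```text
time: 17.0
tool_pos: [0.531, -0.0362, 0.314]
ee_rot: [3.141, -0.001, 0.202]
wrist_force: [0.2, 0.6, 0.3]
width: 0.0892
finger_force: 0.0
time: 17.5
tool_pos: [0.4315, -0.1491, 0.3126]
ee_rot: [3.141, -0.002, 0.2]
wrist_force: [-0.8, 0.6, 0.4]
width: 0.0891
finger_force: 0.0
[ 0.5313 -0.0375  0.0614]
717 [ 0.5311 -0.0358  0.0249 -0.0076] 0.000829027691141078
small [ 0.417  -0.1543  0.0221  0.0598] top (0.533446729183197, -0.03567993640899658, 0.03174283355474472, np.float64(0.18132262287992917)) [ 0.14517623 -0.75861005  0.65285165]
```

View pics/fin.png

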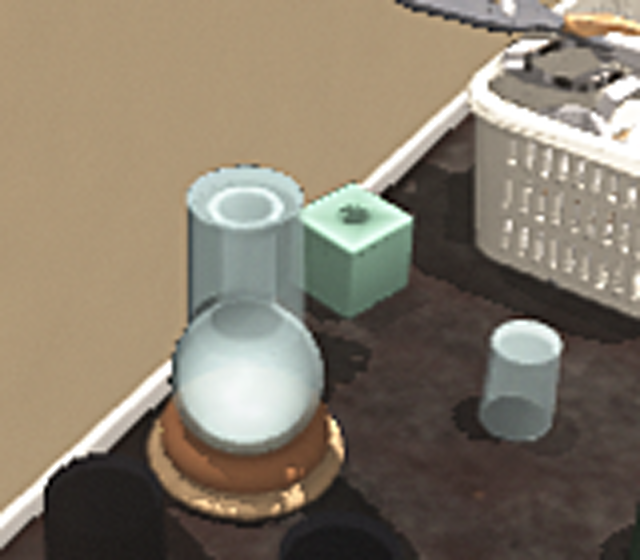

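The tumbler covers the neck at (245,240), with the mouth ring showing through it at (247,207) and centred. The ball is seated and the small glass at (520,380) hasn't moved. Handing in.

```bash
python3 -c "
from bench import robot
print(robot.close_job())"
```

```text
the job is handed in; nothing more can be done
None
```

The job is handed in: the carafe stands upright to within about 1.5° with its ball seated in the ring (on the first push it rode up about 5 mm, then settled back), the tumbler was set down gently over the neck, and the small glass has not moved.

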